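# Open the spring jaw of the holding fixture and keep it open

### The arm

A 6-joint arm with a two-finger parallel gripper is mounted at the origin on the work surface; the furniture and walls round the work are solid. World frame = base frame: x ahead of the robot, y to its left, z up, the work surface at z = 0. Lengths are in m, angles in degrees, forces in N, time in s.
With the tool pointing down it reaches from about 0.35 to 0.875 m from the base axis. Payload 4.2 kg.
Tool frame: the origin (TCP) lies on the front face of the gripper's body, between the roots of the fingers; the fingertips stand 70 mm ahead of it and the grasp point (between the pads) lies 51 mm ahead of it; z points along the fingers, y is the line along which they close (so a half turn about z gives the same grasp; the last joint's range is limited). The gripper opens to 87 mm and grips with 3 to 60 N. Pads are 19 mm wide; open, the fingers measure 117 mm over their backs; the gripper's body (75 mm by 190 mm) begins 51 mm behind the grasp point.
Start: joints at [-52.735, 22.042, 0.453, 0, -68.411, -14.817], TCP at [0.239, -0.578, 0.292] pointing down, gripper open.
Joint ranges: [-179.83, 179.83], [-69.29, 118.12], [-61.27, 80.66], [-181.25, 117.63], [-171.15, -9.14], [-177.46, 177.46]. Speed limits (degrees/s): [159.86, 159.86, 180, 180, 180, 180].

### API

Orientations are given as a 3x3 rotation matrix whose columns are the frame's x, y, z axes.
In Python, from station import r gives the robot as it stands.
- The arm moves only by the shell command python3 -m pendant 'ROWS' [OPENING]. ROWS is JSON, a list of rows, each a list of 2 entries, a list of its own where there are three numbers: the shift along the tool's x, y, z in mm, then the turn, a rotation vector about the tool's x, y, z in rad. A call has 1 to 10 rows; each row is the pose to reach, as a shift and turn from the pose commanded when the call began, along the tool's axes at that moment; what a row does not reach only later rows make up. A row lasts 1/10 s, in which the tool goes at most 50 mm and 8.59 degrees, less where a joint would pass 70% of its speed; a pose out of reach is approached as far as the arm can. A call with a gripper value outside its range is refused whole. OPENING is the opening, from 0 (shut) to 1 (fully open), set as the call begins (- or left out, the last holds). The fingers move at their own pace and stop on an object; the grip force is fixed at half the most. Time passes only in rows, so rows that repeat a pose let the fingers close. It gives the time, the measured TCP pose, the force, the opening and the grip force at its end, in the units of the state.
- r.sense(): the state, without advancing time (a new reading comes with each control period).
- r.capture(name): name is "scene" or "side" or "wrist"; returns a dict with "frame" (384x512x3 uint8, red, green, blue), "vertical_fov" (degrees; the focal length in pixels is half the picture's height over the tangent of half this angle, whatever the lens; pixels are square), "cx", "cy" (the principal point, pixels), "distortion" ([k1, k2, p1, p2, k3] as OpenCV has them; the pictures are not rectified), "rvec" (rotation vector, rad) and "tvec" (3), from world to camera coordinates, as OpenCV has them. Camera axes: x right, y down, z forward; pixel columns grow to the right and rows downward; lengths in m; the calibration is good to about 2 mm. A picture is of the moment at which its call begins. There is no depth.
- r.finish_job(): hands the job in; it is judged then, once.
The state is a dict: "time_s": time; "joints": joint angles; "joint_velocities": joint speeds; "effort": joint torques, N m; "tcp_pos": TCP position; "ee_rot": TCP orientation; "wrist_force": force on the tool from outside, world axes, zero at the start; "moment": the same for the moment, N m; "gripper_width": opening from 0.0 (shut) to 1.0 (fully open); "gripper_force": force on a finger pad.
Only numpy, scipy, OpenCV 4.12 (cv2) and the standard library are available. Lean on these libraries where they do the work, as an engineer would, in place of code of your own. Each camera call takes 0.05 s, during which the arm holds its last target. There are 200 camera calls.

### The job

Fold the blue cover of the small holding fixture (the one with the orange lug) up until it stands upright, and leave it standing. Then pull the spring jaw with the black grip open towards you until the black line on the jaw is level with the red pointer, and finish while still holding it there with the fingers, so that a blank can be laid in; do not let go. Leave the other things on the bench where they are.

Things in the scene. Friction and masses are not known exactly. Their poses are not given: they have to be found in the camera images.
- fixture: Grey base plate 250 x 130 x 14 mm, fixed to the bench, x = -135 to +115 mm from its origin on the bench surface. Own +x points away from the robot (turned up to 0.35 rad either way), +y left, z up. Hinge posts 109 mm tall at x = +90, y = +-59 mm; fixed jaw 61 mm tall at x = +47 to +72 mm; end block 38 mm tall at x = -122 mm.
- cover (a joint): Hinge angle of the blue cover (140 x 108 x 4 mm): 0 = flat, 100 mm over the bench, covering jaw and grip, free edge towards the robot; grows as the free edge rises; pi/2 = upright; beyond that it leans to the back, stop at 2.0. Starts between 0 and 0.35. Stiff hinge (0.3 N m friction): it stays where it is left.
- cover_hinge (a point): Middle of the cover's hinge axis, 100 mm over the bench, at x = +90 mm of the fixture. The axis runs along the fixture's y (which are this point's axes too).
- cover_lug (a point): Grip point in the orange lug on the middle of the cover's free edge, 176 mm from the hinge axis, 26 mm outside the cover's edge. Lug 16 mm wide along the hinge axis, 14 mm thick, sticking out 48 mm in the cover's plane. Site +x: in that plane towards the hinge; y: along the hinge axis. Pinched by its two sides along y it can turn between the fingers as the cover folds.
- jaw (a joint): How far the spring jaw is drawn open, m: 0 = closed against its stop, 0.075 = end of travel. It moves along the fixture's -x (towards the robot). A spring pulls it shut with 4.2 N at 0, rising 1.2 N per cm; let go, it runs back to 0.
- pull_grip (a point): Upright round black grip on the spring jaw's carriage, 24 mm across, from 30 to 88 mm over the bench. This point: centre of its foot, 30 mm over the bench; axes as the fixture's. At x = -35 mm, y = 0 of the fixture with the jaw closed. The moving jaw block, 62 mm tall, starts 52 mm behind (+x) its axis; the carriage plate round it is 30 mm over the bench.
- jaw_line (a point): Left-hand end of the black line across the carriage's silver top, 30 mm over the bench, at x = -10 mm, y = +41 mm of the fixture with the jaw closed (25 mm behind the grip's axis). Moves with the jaw; axes as the fixture's.
- pointer_tip (a point): Tip of the fixed red pointer (12 x 16 x 18 mm, top 34 mm over the bench) on the scale at the left of the jaw's track. Its place along the track differs each time, 32 to 62 mm nearer the robot than the closed jaw's line. Axes as the fixture's. The jaw is at the mark when jaw_line and pointer_tip have the same x in the fixture's frame.
- wax_tin: Bystander: round dark red tin, 81 mm across, 36 mm tall; origin under its centre.
- masking_tape: Bystander: roll of tan tape lying flat, 100 mm across, 25 mm tall; origin under its centre.
- bench_brush: Bystander: grey hand brush, 30 x 85 x 55 mm; origin under its centre.
- tape_measure: Bystander: orange and black tape measure, 33 x 79 x 62 mm; origin under its centre.
- blank_1: Bystander: sawn wooden blank, 42 x 130 x 42 mm, the long side along its y; origin under its centre.
- faceplate: Bystander: round silver flange with a hub, 75 mm across, 27 mm tall; origin under its centre.

How it is judged:
By the outcome, as a careful person would: the job done as asked, in the order asked, and still so for the second after the job is handed in, while the arm keeps its last pose, push and grip.
It also fails if it takes over 56 s, if anything falls off the work surface, if the arm or the gripper's body presses on something with over 40 N, if the wrist force passes 120 N, or if a joint passes its speed limit or range.

## Working session

There is one attempt and no reset: what is moved stays moved. The work goes in short steps, Python scripts to look and compute and a shell command to move; the robot and the scene stay as the last step left them, time stands still between calls to the robot, and variables do not carry over. Pictures are saved under pics/ and viewed, at most 10 in all, crops included, and the job is handed in when it is done.

```bash
mkdir -p pics; ls; python3 - <<'E'
from station import r
import cv2,numpy as np
for n in ["scene","side"]:
    c=r.capture(n); cv2.imwrite(f"pics/{n}0.png",c["frame"][:,:,::-1]); print({k:v for k,v in c.items() if k!="frame"})
s=r.sense(); print(s)
E
```

```text
pics
{'vertical_fov': 42.02366535720804, 'cx': 254.10073181281334, 'cy': 196.21702627354358, 'distortion': array([-0.09289193,  0.        ,  0.        ,  0.        ,  0.        ]), 'rvec': array([ 0.67171918, -2.66854322,  1.08703993]), 'tvec': array([0.47174514, 0.31375772, 1.61456004])}
{'vertical_fov': 55.32392576916485, 'cx': 260.006771924844, 'cy': 195.42532182066796, 'distortion': array([-0.09038391,  0.        ,  0.        ,  0.        ,  0.        ]), 'rvec': array([ 2.00804951,  0.39097298, -0.2302315 ]), 'tvec': array([-0.52209665, -0.05782855,  1.34853149])}
{'time_s': 0.1, 'joints': array([-5.27356391e+01,  2.20860809e+01,  3.89908392e-01, -2.66347169e-02,
       -6.84108563e+01, -1.48171387e+01]), 'joint_velocities': array([ 0.00760553, -0.13652177,  0.28470108,  0.11474041, -0.0075766 ,
       -0.0766252 ]), 'effort': array([-3.52063726e-04, -3.91689992e+01,  1.87933069e+01,  4.23185751e+00,
        1.34448337e-02, -7.32226908e-05]), 'tcp_pos': array([ 0.23853228, -0.57727065,  0.29128405]), 'ee_rot': array([[-9.24297076e-01, -3.81673023e-01, -7.87035092e-04],
       [-3.81673829e-01,  9.24295424e-01,  1.74834853e-03],
       [ 6.01554646e-05,  1.91638414e-03, -9.99998162e-01]]), 'wrist_force': array([0.03721358, 0.27653568, 0.20743509]), 'moment': array([-0.01029388, -0.03936641, -0.04290191]), 'gripper_force': 0.0, 'gripper_width': 1.0024771185141195}
```

View pics/scene0.png

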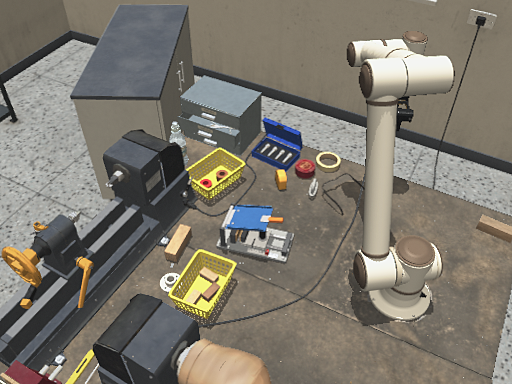

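View pics/side0.png

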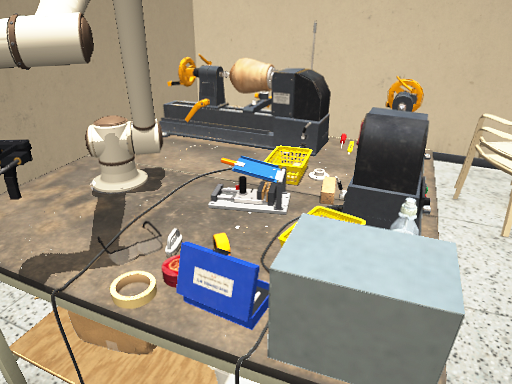

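The fixture is near scene (258,238) and side (250,185), with its cover slightly raised. I'll enlarge both views.

```bash
python3 - <<'E'
import cv2,numpy as np
a=cv2.imread("pics/scene0.png")[195:270,205:305];b=cv2.imread("pics/side0.png")[145:220,200:300]
f=lambda i:cv2.resize(i,(800,600),interpolation=cv2.INTER_CUBIC)
cv2.imwrite("pics/c1.png",f(a));cv2.imwrite("pics/c2.png",f(b))
E
```

```text
(no output)
```

View pics/c1.png

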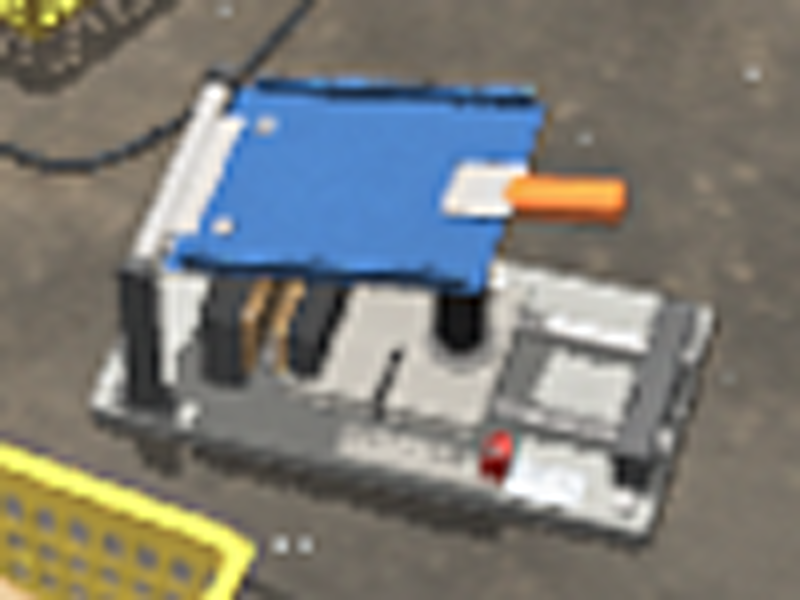

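View pics/c2.png

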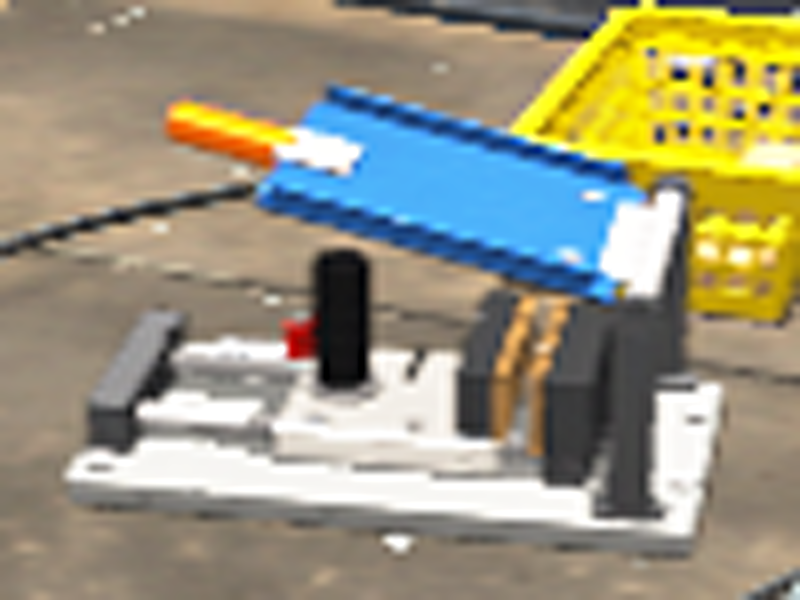

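```bash
cat > h.py <<'E'
import cv2,numpy as np
from station import r
def proj(c,P):
    f=192/np.tan(np.radians(c["vertical_fov"]/2))
    K=np.array([[f,0,c["cx"]],[0,f,c["cy"]],[0,0,1]])
    return cv2.projectPoints(np.array(P,float).reshape(-1,1,3),c["rvec"],c["tvec"],K,c["distortion"])[0].reshape(-1,2)
def fix2w(p,P):
    c,s=np.cos(p[2]),np.sin(p[2]); P=np.atleast_2d(P)
    return np.c_[p[0]+c*P[:,0]-s*P[:,1],p[1]+s*P[:,0]+c*P[:,1],P[:,2]]
def cov(th,d,y,h=0): return [.09-d*np.cos(th)+h*np.sin(th),y,.1+d*np.sin(th)+h*np.cos(th)]
E
cat > fit.py <<'E'
from h import *
from scipy.optimize import least_squares
cs={n:r.capture(n) for n in("scene","side")}
off={"scene":(205,195),"side":(200,145)}
def pts(q):
    th,px,py=q[3:6]
    return [("scene",[-.135,.065,.014],(651,532)),("scene",[-.135,-.065,.014],(714,308)),("scene",[.115,.065,.014],(93,405)),
    ("side",[-.135,-.065,.014],(70,485)),("side",[.115,-.065,.014],(692,530)),("side",[.115,.065,.014],(722,388)),
    ("scene",[-.010,.041,.03],(380,415)),("side",[-.010,.041,.03],(423,352)),
    ("side",[-.035,0,.088],(343,260)),("side",[-.035,0,.03],(343,380)),("scene",[-.035,0,.03],(462,340)),
    ("scene",[px,py,.034],(500,440)),("side",[px,py,.030],(300,332)),
    ("scene",cov(th,.198,0),(626,202)),("side",cov(th,.198,0),(170,120)),
    ("scene",cov(th,.15,-.054),(545,105)),("scene",cov(th,.15,.054),(487,288)),
    ("side",cov(th,.15,.054),(330,92)),("side",cov(th,.15,-.054),(262,205))]
def res(q):
    o=[]
    for n,P,c in pts(q):
        o.append((proj(cs[n],fix2w(q,P))[0]-((np.array(c)+.5)/8-.5+off[n])))
    return np.array(o).ravel()
s=least_squares(res,[.6,0,0,.2,-.05,.05],loss="soft_l1")
print(s.x.round(4)); print(res(s.x).reshape(-1,2).round(1).tolist())
q=s.x; np.save("q.npy",q)
for k,P in dict(hinge=[.09,0,.1],lug=cov(q[3],.176,0),grip=[-.035,0,.03]).items(): print(k,fix2w(q,P).round(4))
E
python3 fit.py
```

```text
[ 0.5248  0.0326  0.2202  0.2085 -0.0653  0.0505]
[[-0.4, -0.6], [0.1, -0.9], [-0.7, -0.3], [-0.7, -1.8], [0.2, -0.8], [0.1, -1.4], [-0.1, -2.1], [-0.1, -1.0], [-0.1, -1.0], [0.1, 0.3], [-0.3, -0.0], [-0.2, -0.4], [-0.3, -0.9], [-0.2, 0.0], [-0.1, -0.4], [0.0, -0.1], [-0.8, 0.3], [-1.9, 1.0], [-0.9, -0.6]]
hinge [[0.6126 0.0523 0.1   ]]
lug [[0.4446 0.0147 0.1364]]
grip [[0.4906 0.025  0.03  ]]
```

```bash
cat >> h.py <<'E'
from scipy.spatial.transform import Rotation as R
def go(target,yaw):
    """target TCP, yaw = world angle of tool y, tool pointing down -> shift mm, rotvec in present tool axes"""
    s=r.sense();E=s["ee_rot"]; y=np.array([np.cos(yaw),np.sin(yaw),0]);z=np.array([0,0,-1.])
    T=np.c_[np.cross(y,z),y,z]
    print("t",round(s["time_s"],2),"shift",(E.T@(np.array(target)-s["tcp_pos"])*1000).round(1),"rv",R.from_matrix(E.T@T).as_rotvec().round(4))
E
python3 - <<'E'
from h import *
q=np.load("q.npy")
L=fix2w(q,cov(q[3],.176,0))[0]
go([L[0],L[1],.291],q[2]+np.pi/2)
E
```

```text
t 0.2 shift [-416.4  468.6    1.2] rv [ 0.0013 -0.0002  0.1715]
```

```bash
python3 -m pendant '[[[-33,37,0],[0,0,0.02]],[[-66,74,0],[0,0,0.04]],[[-99,111,0],[0,0,0.06]],[[-132,148,0],[0,0,0.08]],[[-165,185,0],[0,0,0.1]],[[-198,222,0],[0,0,0.12]],[[-231,259,0],[0,0,0.14]],[[-264,296,0],[0,0,0.16]],[[-297,333,0],[0,0,0.17]],[[-320,360,0],[0,0,0.17]]]' 1
python3 - <<'E'
from h import *
q=np.load("q.npy")
L=fix2w(q,cov(q[3],.176,0))[0]
go([L[0],L[1],.291],q[2]+np.pi/2)
E
```

```text
time_s: 1.2
tcp_pos: [0.3973, -0.1203, 0.2925]
ee_rot: [[-0.975, -0.222, 0.001], [-0.222, 0.975, 0.0], [-0.001, 0.0, -1.0]]
wrist_force: [0.8, 0.5, 0.7]
gripper_width: 1.004
gripper_force: 0.0
t 1.2 shift [-76.  121.1   1.6] rv [0.     0.0011 0.0032]
```

```bash
python3 -m pendant '[[[-25,40,0],[0,0,0]],[[-50,80,0],[0,0,0]],[[-70,110,0],[0,0,0]],[[-76,122,0],[0,0,0.002]],[[-76,122,0],[0,0,0.002]],[[-76,122,0],[0,0,0.002]]]'
python3 - <<'E'
from h import *
q=np.load("q.npy")
L=fix2w(q,cov(q[3],.176,0))[0]
go([L[0],L[1],L[2]+.051],q[2]+np.pi/2)
c=r.capture("wrist"); im=c["frame"][:,:,::-1].copy(); cv2.imwrite("pics/w1.png",im)
for P in (cov(q[3],.198,0),cov(q[3],.176,0),cov(q[3],.15,.054),cov(q[3],.15,-.054),[-.135,.065,.014],[-.135,-.065,.014],[.09,0,.1]): print(proj(c,fix2w(q,P)).round(0))
E
```

```text
time_s: 1.8
tcp_pos: [0.4438, 0.0126, 0.292]
ee_rot: [[-0.976, -0.218, -0.001], [-0.218, 0.976, -0.0], [0.001, -0.0, -1.0]]
wrist_force: [0.9, 0.0, -0.7]
gripper_width: 1.003
gripper_force: 0.0
t 1.8 shift [ -1.3   1.9 104.6] rv [-0.0001 -0.001  -0.0004]
[[258. 175.]]
[[258. 196.]]
[[313. 220.]]
[[203. 220.]]
[[307. 131.]]
[[208. 131.]]
[[258. 322.]]
```

View pics/w1.png

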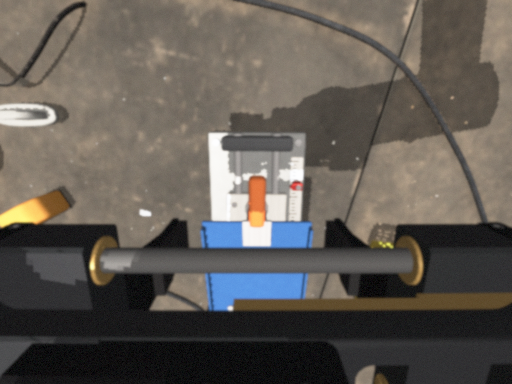

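The wrist view agrees with the fit: lug tip at (258,176), plate corners at (209,132) and (305,132), pointer at (297,186). Next I descend and pinch the lug.

```bash
python3 -m pendant '[[[0,1,35],[0,0,0]],[[-1,2,65],[0,0,0]],[[-1,2,90],[0,0,0]],[[-1,2,104],[0,0,0]],[[-1,2,104],[0,0,0]],[[-1,2,104],[0,0,0]]]'
python3 -m pendant '[[[0,0,0],[0,0,0]],[[0,0,0],[0,0,0]],[[0,0,0],[0,0,0]],[[0,0,0],[0,0,0]],[[0,0,0],[0,0,0]],[[0,0,0],[0,0,0]],[[0,0,0],[0,0,0]],[[0,0,0],[0,0,0]]]' 0
python3 - <<'E'
from h import *
q=np.load("q.npy"); s=r.sense(); E=s["ee_rot"]
P0=fix2w(q,cov(q[3],.176,0))[0]
print("err",s["tcp_pos"]+.051*E[:,2]-P0)
for th in np.linspace(q[3],np.pi/2,15): 
    d=fix2w(q,cov(th,.176,0))[0]-P0; print(round(th,3),(E.T@d*1000).round(0))
E
```

```text
time_s: 2.45
tcp_pos: [0.4449, 0.0144, 0.1887]
ee_rot: [[-0.976, -0.217, 0.0], [-0.217, 0.976, -0.0], [-0.0, -0.0, -1.0]]
wrist_force: [0.2, 0.9, 0.0]
gripper_width: 0.996
gripper_force: 0.0
time_s: 3.25
tcp_pos: [0.4448, 0.0152, 0.1882]
ee_rot: [[-0.976, -0.218, -0.0], [-0.218, 0.976, -0.0], [0.0, -0.0, -1.0]]
wrist_force: [-0.2, 0.3, -0.4]
gripper_width: 0.357
gripper_force: 0.0
err [0.00024343 0.00055653 0.00077852]
0.209 [0. 0. 0.]
0.306 [ -4.   0. -17.]
0.403 [-10.   0. -33.]
0.5 [-18.   0. -48.]
0.598 [-27.   0. -63.]
0.695 [-37.   0. -76.]
0.792 [-49.   0. -89.]
0.89 [ -61.    0. -100.]
0.987 [ -75.    0. -110.]
1.084 [ -90.    0. -119.]
1.182 [-105.    0. -126.]
1.279 [-122.    0. -132.]
1.376 [-138.    0. -136.]
1.473 [-155.    0. -139.]
1.571 [-172.    0. -140.]
```

Fingers still closing; a few more rows, then the arc.

```bash
python3 -m pendant '[[[0,0,0],[0,0,0]],[[0,0,0],[0,0,0]],[[0,0,0],[0,0,0]],[[0,0,0],[0,0,0]],[[0,0,0],[0,0,0]],[[0,0,0],[0,0,0]]]'
python3 -m pendant '[[[-2,0,-8],[0,0,0]],[[-4,0,-17],[0,0,0]],[[-7,0,-25],[0,0,0]],[[-10,0,-33],[0,0,0]],[[-14,0,-41],[0,0,0]],[[-18,0,-48],[0,0,0]],[[-22,0,-56],[0,0,0]],[[-27,0,-63],[0,0,0]],[[-27,0,-63],[0,0,0]]]'
```

```text
time_s: 3.85
tcp_pos: [0.4451, 0.0139, 0.1884]
ee_rot: [[-0.976, -0.218, 0.0], [-0.218, 0.976, -0.003], [0.0, -0.002, -1.0]]
wrist_force: [2.6, -8.1, -1.0]
gripper_width: 0.179
gripper_force: 30.0
time_s: 4.75
tcp_pos: [0.4708, 0.0195, 0.2512]
ee_rot: [[-0.976, -0.218, -0.003], [-0.218, 0.976, -0.004], [0.003, -0.003, -1.0]]
wrist_force: [1.2, -5.9, -0.7]
gripper_width: 0.181
gripper_force: 30.0
```

```bash
python3 -m pendant '[[[-10,0,-13],[0,0,0]],[[-22,0,-26],[0,0,0]],[[-34,0,-37],[0,0,0]],[[-48,0,-47],[0,0,0]],[[-63,0,-56],[0,0,0]],[[-78,0,-63],[0,0,0]],[[-95,0,-69],[0,0,0]],[[-111,0,-73],[0,0,0]],[[-128,0,-76],[0,0,0]],[[-145,0,-77],[0,0,0]]]'
python3 -m pendant '[[[0,0,0],[0,0,0]],[[0,0,0],[0,0,0]],[[0,0,0],[0,0,0]]]'
python3 - <<'E'
from h import *
q=np.load("q.npy"); s=r.sense(); E=s["ee_rot"]
d=fix2w(q,cov(np.pi/2,.176,0))[0]-(s["tcp_pos"]+.051*E[:,2]); print((E.T@d*1000).round(1))
c=r.capture("side"); cv2.imwrite("pics/s2.png",cv2.resize(c["frame"][100:235,180:360,::-1],(800,600),interpolation=cv2.INTER_CUBIC))
E
```

```text
time_s: 5.75
tcp_pos: [0.611, 0.0502, 0.3272]
ee_rot: [[-0.976, -0.217, -0.009], [-0.217, 0.976, -0.005], [0.01, -0.003, -1.0]]
wrist_force: [-3.0, -6.1, 0.3]
gripper_width: 0.185
gripper_force: 30.0
time_s: 6.05
tcp_pos: [0.6124, 0.0505, 0.3272]
ee_rot: [[-0.976, -0.217, -0.003], [-0.217, 0.976, -0.004], [0.004, -0.003, -1.0]]
wrist_force: [2.4, -6.5, -1.8]
gripper_width: 0.186
gripper_force: 30.0
[-0.8  1.9  0.2]
```

View pics/s2.png

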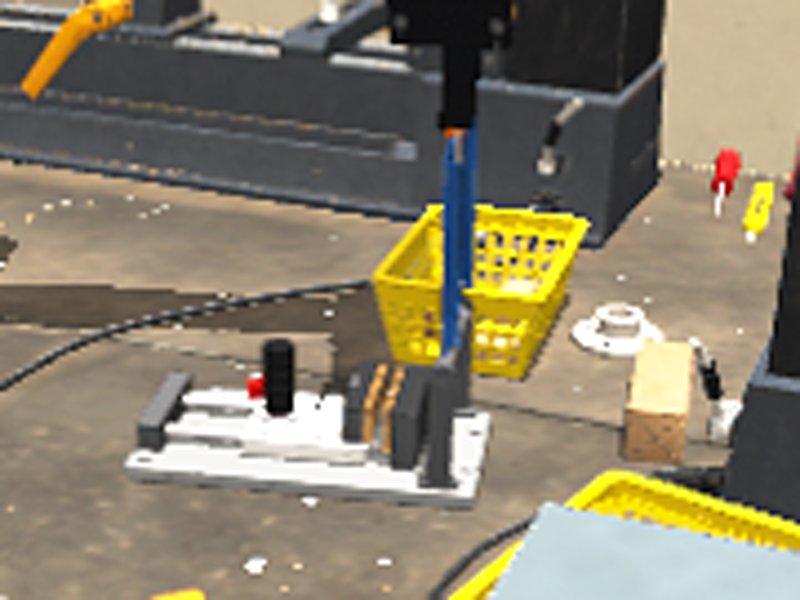

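Cover is upright and held. Release and lift straight up.

```bash
python3 -m pendant '[[[-1,0,0],[0,0,0]],[[-1,0,0],[0,0,0]],[[-1,0,0],[0,0,0]]]'
python3 -m pendant '[[[0,0,0],[0,0,0]],[[0,0,0],[0,0,0]],[[0,0,0],[0,0,0]],[[0,0,0],[0,0,0]],[[0,0,0],[0,0,0]],[[0,0,0],[0,0,0]]]' 0.5
python3 -m pendant '[[[0,0,-20],[0,0,0]],[[0,0,-50],[0,0,0]],[[0,0,-80],[0,0,0]],[[0,0,-100],[0,0,0]],[[0,0,-100],[0,0,0]]]'
python3 - <<'E'
from h import *
q=np.load("q.npy")
G=fix2w(q,[-.035,0,.03])[0]
go([G[0]-.12,G[1]-.03,.42],q[2]+np.pi)
go([G[0]-.12,G[1]-.03,.42],q[2])
print(r.sense()["joints"])
for n,(x,y,w,h) in dict(scene=(205,150,128,96),side=(200,110,128,96)).items():
    c=r.capture(n); cv2.imwrite(f"pics/{n}3.png",c["frame"][:,:,::-1]); 
E
```

```text
time_s: 6.4
tcp_pos: [0.6127, 0.0506, 0.3272]
ee_rot: [[-0.976, -0.217, -0.005], [-0.217, 0.976, -0.004], [0.006, -0.003, -1.0]]
wrist_force: [0.8, -6.5, -1.7]
gripper_width: 0.182
gripper_force: 30.0
time_s: 7.0
tcp_pos: [0.6137, 0.0532, 0.3283]
ee_rot: [[-0.976, -0.218, 0.0], [-0.218, 0.976, 0.0], [-0.0, 0.0, -1.0]]
wrist_force: [0.0, 0.4, 0.9]
gripper_width: 0.495
gripper_force: 0.0
time_s: 7.5
tcp_pos: [0.6143, 0.053, 0.4322]
ee_rot: [[-0.976, -0.218, 0.007], [-0.218, 0.976, 0.001], [-0.007, -0.0, -1.0]]
wrist_force: [0.9, -0.3, -0.3]
gripper_width: 0.501
gripper_force: 0.0
t 7.5 shift [250.6  -3.4  10.3] rv [-0.0061  0.0057 -1.571 ]
t 7.5 shift [250.6  -3.4  10.3] rv [0.0057 0.0061 1.5706]
[ 1.99741757e+01  1.78290873e+01  1.37992128e+01  6.91947773e-02
 -8.55461626e+01 -9.73738566e+01]
```

Rotating −90° about tool z (keeps joint 6 in range) while moving over the grip.

```bash
python3 -m pendant '[[[13,0,0],[0,0,-0.14]],[[26,0,0],[0,0,-0.28]],[[39,0,0],[0,0,-0.42]],[[52,0,0],[0,0,-0.56]],[[65,0,0],[0,0,-0.7]],[[78,0,0],[0,0,-0.84]],[[91,0,0],[0,0,-0.98]],[[104,0,0],[0,0,-1.12]],[[117,0,0],[0,0,-1.26]],[[130,0,0],[0,0,-1.4]]]' 0.5
python3 -m pendant '[[[0,0,20],[0,0,-0.1]],[[0,0,50],[0,0,-0.171]],[[0,0,80],[0,0,-0.171]],[[0,0,80],[0,0,-0.171]],[[0,0,80],[0,0,-0.171]]]'
python3 - <<'E'
from h import *
q=np.load("q.npy")
G=fix2w(q,[-.038,0,.068])[0]
go([G[0],G[1],G[2]+.051],q[2]+np.pi)
print(r.sense()["joints"])
c=r.capture("wrist"); im=c["frame"][:,:,::-1].copy(); cv2.imwrite("pics/w2.png",im)
for P in ([-.035,0,.088],[-.135,.065,.014],[-.135,-.065,.014],[.115,-.065,.014],[.115,.065,.014],[-.01,.041,.03],[q[4],q[5],.034]): print(proj(c,fix2w(q,P)).round(0))
E
```

```text
time_s: 8.6
tcp_pos: [0.4858, 0.0244, 0.4265]
ee_rot: [[0.055, -0.998, -0.003], [-0.999, -0.055, -0.001], [0.0, 0.003, -1.0]]
wrist_force: [-0.1, 0.3, -0.1]
gripper_width: 0.498
gripper_force: 0.0
time_s: 9.1
tcp_pos: [0.4868, 0.0244, 0.3479]
ee_rot: [[0.218, -0.976, -0.002], [-0.976, -0.218, -0.001], [0.001, 0.002, -1.0]]
wrist_force: [0.5, 0.5, 0.5]
gripper_width: 0.502
gripper_force: 0.0
t 9.1 shift [  0.   -1.3 228.9] rv [ 0.0018 -0.0011 -0.    ]
[ 2.20315496e+01  6.30476811e+00 -1.27215151e+01  4.61429323e-02
 -7.10862369e+01 -9.43181372e+00]
[[253. 173.]]
[[315. 203.]]
[[320. 120.]]
[[153. 120.]]
[[161. 203.]]
[[237. 192.]]
[[273. 198.]]
```

View pics/w2.png

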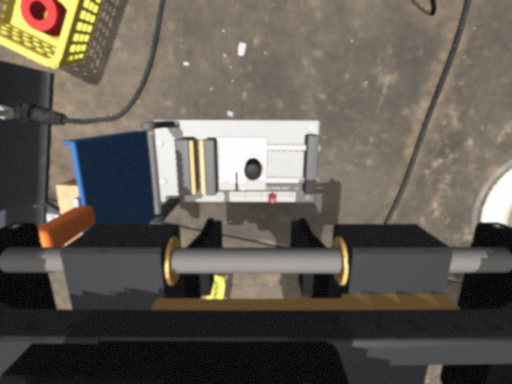

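Grip at (253,169), line end (237,190), pointer (272,198), all as predicted; the cover stands. Descend and close on the grip.

```bash
python3 -m pendant '[[[0,-1,40],[0,0,0]],[[0,-1,85],[0,0,0]],[[0,-1,130],[0,0,0]],[[0,-1,165],[0,0,0]],[[0,-1,195],[0,0,0]],[[0,-1,215],[0,0,0]],[[0,-1,229],[0,0,0]],[[0,-1,229],[0,0,0]],[[0,-1,229],[0,0,0]]]'
python3 -m pendant '[[[0,0,0],[0,0,0]],[[0,0,0],[0,0,0]],[[0,0,0],[0,0,0]],[[0,0,0],[0,0,0]],[[0,0,0],[0,0,0]],[[0,0,0],[0,0,0]],[[0,0,0],[0,0,0]],[[0,0,0],[0,0,0]]]' 0
python3 - <<'E'
from h import *
q=np.load("q.npy"); s=r.sense(); E=s["ee_rot"]
c=cv2.imread("pics/w2.png"); 
g=s["tcp_pos"]+.051*E[:,2]
print("grasp in fixture", R.from_euler('z',-q[2]).apply(g-[q[0],q[1],0]))
E
```

```text
time_s: 10.05
tcp_pos: [0.4891, 0.0252, 0.1204]
ee_rot: [[0.219, -0.976, 0.002], [-0.976, -0.219, 0.0], [0.0, -0.002, -1.0]]
wrist_force: [0.2, 0.5, 0.5]
gripper_width: 0.495
gripper_force: 0.0
time_s: 10.85
tcp_pos: [0.4891, 0.0252, 0.1202]
ee_rot: [[0.219, -0.976, 0.003], [-0.976, -0.219, 0.001], [-0.0, -0.004, -1.0]]
wrist_force: [5.6, 0.5, 5.1]
gripper_width: 0.267
gripper_force: 30.0
grasp in fixture [-0.03623165  0.00058226  0.06920799]
```

```bash
python3 -m pendant '[[[0,8,0],[0,0,0]],[[0,16,0],[0,0,0]],[[0,24,0],[0,0,0]],[[0,32,0],[0,0,0]],[[0,40,0],[0,0,0]],[[0,46,0],[0,0,0]],[[0,50,0],[0,0,0]],[[0,50,0],[0,0,0]],[[0,50,0],[0,0,0]],[[0,50,0],[0,0,0]]]'
python3 - <<'E'
from h import *
q=np.load("q.npy"); s=r.sense(); E=s["ee_rot"]
g=s["tcp_pos"]+.051*E[:,2]
print("grasp in fixture", R.from_euler('z',-q[2]).apply(g-[q[0],q[1],0]))
ims=[]
for n,(x,y,k) in dict(scene=(235,225,10),wrist=(190,130,4)).items():
    c=r.capture(n); cv2.imwrite(f"pics/{n}4.png",c["frame"][:,:,::-1])
    w,h=(60,40) if n=="scene" else (150,75)
    ims.append(cv2.resize(np.ascontiguousarray(c["frame"][y:y+h,x:x+w,::-1]),(w*k,h*k),interpolation=cv2.INTER_CUBIC))
    for P in ([-.06,.041,.03],[q[4],q[5],.034]): print(n,((proj(c,fix2w(q,P))+.5-[x,y])*k-.5).round(0))
cv2.imwrite("pics/c4.png",cv2.vconcat([cv2.resize(i,(600,[400,300][j])) for j,i in enumerate(ims)][:1]))
cv2.imwrite("pics/c5.png",ims[1])
E
```

```text
time_s: 11.85
tcp_pos: [0.4419, 0.0149, 0.1202]
ee_rot: [[0.22, -0.976, 0.007], [-0.976, -0.22, 0.002], [-0.0, -0.008, -1.0]]
wrist_force: [10.3, -0.5, 0.2]
gripper_width: 0.269
gripper_force: 30.0
grasp in fixture [-0.08432849  0.00084799  0.06921028]
scene [[315. 229.]]
scene [[323. 246.]]
wrist [[142. 571.]]
wrist [[169. 628.]]
```

View pics/c4.png

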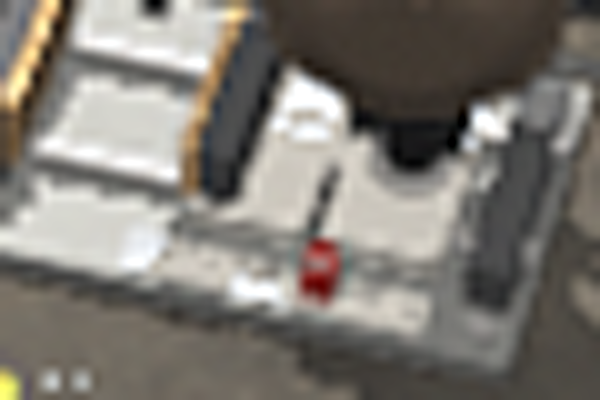

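View pics/wrist4.png

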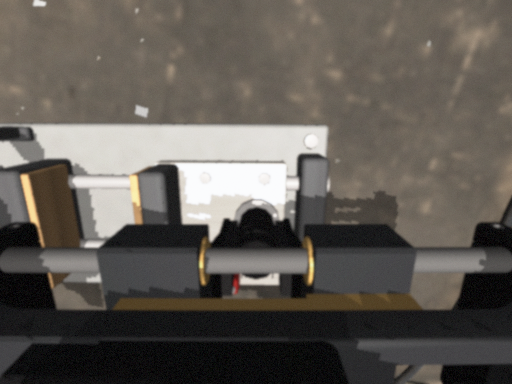

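Scene crop: the line's left end is about (316,228) and the pointer's top about (320,250), so only a few mm remain. I'll get a sub-pixel measurement from both moments.

```bash
cat > m.py <<'E'
from h import *
import sys
from scipy.optimize import least_squares
q=np.load("q.npy"); c=r.capture("scene")
def back(uv,z):
    return least_squares(lambda p:proj(c,fix2w(q,[p[0],p[1],z]))[0]-uv,[-.05,.04]).x*1000
def red(im):
    hsv=cv2.cvtColor(im,cv2.COLOR_BGR2HSV).astype(float); b=im.astype(float)
    w=np.clip(b[...,2]-np.maximum(b[...,0],b[...,1]),0,None); w[w<25]=0
    m=np.zeros_like(w); m[235:262,255:285]=1; w*=m
    v,u=np.nonzero(w); 
    return np.array([(w[v,u]*u).sum(),(w[v,u]*v).sum()])/w.sum()
def box(px,py):
    P=[[px+a*.006,py+b*.008,z] for a in(-1,1) for b in(-1,1) for z in(.016,.034)]
    h=cv2.convexHull(proj(c,fix2w(q,P)).astype(np.float32)); M=cv2.moments(h)
    return np.array([M["m10"],M["m01"]])/M["m00"]
for f in sys.argv[1:]:
    im=cv2.imread(f); rc=red(im)
    s=least_squares(lambda p:box(*p)-rc,[-.065,.05]).x
    print(f,"red",rc.round(2),"pointer x,y",(s*1000).round(1))
    g=cv2.cvtColor(im,cv2.COLOR_BGR2GRAY).astype(np.float32)
    # dark line: sample along fixture x at several y
    for y in (.022,.027,.032,.037):
        xs=np.arange(-.085,.010,.0005); uv=proj(c,fix2w(q,np.c_[xs,0*xs+y,0*xs+.03])).astype(np.float32)
        p=cv2.remap(g,uv[:,:1],uv[:,1:],cv2.INTER_CUBIC).ravel()
        # restrict to near expected
        e=-.010 if "0" in f or "3" in f else -.060
        k=abs(xs-e)<.008; xx=xs[k]; w=np.clip(np.median(p[k])-p[k],0,None)
        print("  line y",y,"x",round((w*xx).sum()/w.sum()*1000,1),"min",round(xx[p[k].argmin()]*1000,1))
E
python3 m.py pics/scene0.png pics/scene3.png pics/scene4.png; python3 -c "
import numpy as np"
```

```text
pics/scene0.png red [266.72 251.33] pointer x,y [-65.  50.]
  line y 0.022 x -10.7 min -11.0
  line y 0.027 x -10.4 min -10.5
  line y 0.032 x -10.6 min -10.5
  line y 0.037 x -9.7 min -9.5
pics/scene3.png red [266.58 251.07] pointer x,y [-64.9  51.8]
  line y 0.022 x -10.9 min -11.0
  line y 0.027 x -10.2 min -10.0
  line y 0.032 x -10.7 min -11.0
  line y 0.037 x -9.6 min -9.5
pics/scene4.png red [266.08 250.86] pointer x,y [-63.1  51.5]
  line y 0.022 x -59.2 min -59.0
  line y 0.027 x -59.6 min -59.5
  line y 0.032 x -59.6 min -60.0
  line y 0.037 x -59.2 min -59.0
```

```bash
python3 -m pendant '[[[0,3,0],[0,0,0]],[[0,5,0],[0,0,0]],[[0,5,0],[0,0,0]],[[0,5,0],[0,0,0]],[[0,5,0],[0,0,0]]]'
cat > w.py <<'E'
from h import *
from scipy.optimize import least_squares
q=np.load("q.npy"); s=r.sense(); c=r.capture("wrist")
g=s["tcp_pos"]+.051*s["ee_rot"][:,2]
print("grasp",R.from_euler('z',-q[2]).apply(g-[q[0],q[1],0]).round(4),s["wrist_force"])
Rc=R.from_rotvec(c["rvec"]).as_matrix(); E=s["ee_rot"]
Rct=Rc@E; tct=Rc@s["tcp_pos"]+c["tvec"]     # tool->camera
def cam(pos,yaw):
    y=np.array([np.cos(yaw),np.sin(yaw),0]);z=np.array([0,0,-1.]);T=np.c_[np.cross(y,z),y,z]
    d=dict(c);Rn=Rct@T.T; d["rvec"]=R.from_matrix(Rn).as_rotvec(); d["tvec"]=tct-Rn@np.array(pos); return d
for f,pos,yaw,roi in(("w1",(.4438,.0126,.292),np.arctan2(.976,-.218),(285,310,175,195)),("w2",(.4868,.0244,.3479),np.arctan2(-.218,-.976),(262,284,188,206))):
    d=cam(pos,yaw); im=cv2.imread(f"pics/{f}.png").astype(float)
    w=np.clip(im[...,2]-np.maximum(im[...,0],im[...,1]),0,None);w[w<25]=0
    m=np.zeros_like(w);m[roi[2]:roi[3],roi[0]:roi[1]]=1;w*=m;v,u=np.nonzero(w)
    rc=np.array([(w[v,u]*u).sum(),(w[v,u]*v).sum()])/w.sum()
    def box(p):
        P=[[p[0]+a*.006,p[1]+b*.008,z] for a in(-1,1) for b in(-1,1) for z in(.016,.034)]
        M=cv2.moments(cv2.convexHull(proj(d,fix2w(q,P)).astype(np.float32)));return np.array([M["m10"],M["m01"]])/M["m00"]
    print(f,rc.round(1),(least_squares(lambda p:box(p)-rc,[-.065,.05]).x*1000).round(1))
    g=cv2.cvtColor(im.astype(np.uint8),cv2.COLOR_BGR2GRAY).astype(np.float32)
    for y in (.022,.03,.037):
        xs=np.arange(-.02,.0,.0005); uv=proj(d,fix2w(q,np.c_[xs,0*xs+y,0*xs+.03])).astype(np.float32)
        p=cv2.remap(g,uv[:,:1],uv[:,1:],cv2.INTER_CUBIC).ravel(); ww=np.clip(np.median(p)-p,0,None)
        print("  line",y,((ww*xs).sum()/ww.sum()*1000).round(1))
    for P in([-.135,.065,.014],[-.135,-.065,.014]):print(proj(d,fix2w(q,P)).round(1))
cs=r.capture("scene");cv2.imwrite("pics/scene5.png",cs["frame"][:,:,::-1])
cs=r.capture("side");cv2.imwrite("pics/side5.png",cs["frame"][:,:,::-1])
E
python3 w.py; sed -i 's/else -.060/else -.065/' m.py; python3 m.py pics/scene5.png
python3 - <<'E'
import cv2
f=lambda i:cv2.resize(i,(600,300),interpolation=cv2.INTER_CUBIC)
a=cv2.imread("pics/scene5.png")[235:260,245:295];b=cv2.imread("pics/side5.png")[110:210,150:350]
cv2.imwrite("pics/c6.png",cv2.vconcat([f(a),f(b)]))
E
```

```text
time_s: 12.5
tcp_pos: [0.4373, 0.0139, 0.1202]
ee_rot: [[0.22, -0.976, 0.008], [-0.976, -0.22, 0.002], [-0.0, -0.008, -1.0]]
wrist_force: [10.5, -0.9, 0.4]
gripper_width: 0.27
gripper_force: 30.0
grasp [-0.089   0.0009  0.0692] [10.5450393  -0.87811568  0.44859845]
w1 [295.8 185.3] [-65.3  50.3]
  line 0.022 -12.7
  line 0.03 -12.9
  line 0.037 -13.8
[[307.7 131.6]]
[[208.6 131.7]]
w2 [271.9 197.3] [-62.7  52. ]
  line 0.022 -7.8
  line 0.03 -7.6
  line 0.037 -7.6
[[316.  202.9]]
[[320.9 120.1]]
pics/scene5.png red [264.55 249.24] pointer x,y [-65.  50.]
  line y 0.022 x -64.6 min -64.5
  line y 0.027 x -63.8 min -64.0
  line y 0.032 x -64.1 min -64.0
  line y 0.037 x -63.8 min -64.0
```

View pics/c6.png

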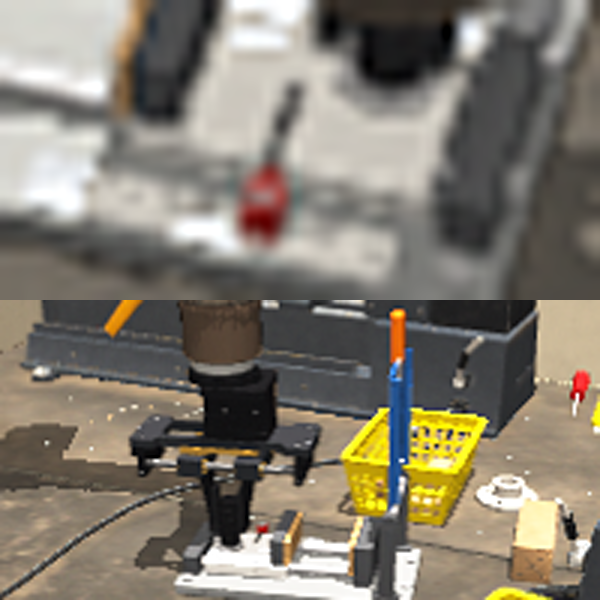

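```bash
python3 -m pendant '[[[0,1,0],[0,0,0]],[[0,1,0],[0,0,0]],[[0,1,0],[0,0,0]],[[0,1,0],[0,0,0]],[[0,1,0],[0,0,0]]]'
python3 - <<'E'
from h import *
for i in range(2):
    c=r.capture("scene")
cv2.imwrite("pics/scene6.png",c["frame"][:,:,::-1])
q=np.load("q.npy");cs=r.capture("side");im=cs["frame"]
s=r.sense();g=s["tcp_pos"]+.051*s["ee_rot"][:,2]
print("grasp",R.from_euler('z',-q[2]).apply(g-[q[0],q[1],0]).round(4),s["wrist_force"],s["gripper_force"])
E
sed -i 's/\[235:262,255:285\]/[246:262,261:275]/; s/else -.065/else -.066/' m.py; python3 m.py pics/scene0.png pics/scene5.png pics/scene6.png
```

```text
time_s: 13.2
tcp_pos: [0.4365, 0.0138, 0.1202]
ee_rot: [[0.22, -0.976, 0.008], [-0.976, -0.22, 0.002], [-0.0, -0.009, -1.0]]
wrist_force: [10.6, -0.7, -0.9]
gripper_width: 0.267
gripper_force: 30.0
grasp [-0.0898  0.0009  0.0692] [10.32254285  0.404851   -0.50186891] 29.953348295384785
pics/scene0.png red [266.72 251.33] pointer x,y [-65.  50.]
  line y 0.022 x -10.7 min -11.0
  line y 0.027 x -10.4 min -10.5
  line y 0.032 x -10.6 min -10.5
  line y 0.037 x -9.7 min -9.5
pics/scene5.png red [266.55 251.57] pointer x,y [-65.3  54.5]
  line y 0.022 x -64.6 min -64.5
  line y 0.027 x -63.8 min -64.0
  line y 0.032 x -64.1 min -64.0
  line y 0.037 x -63.8 min -64.0
pics/scene6.png red [266.55 251.58] pointer x,y [-65.4  53.9]
  line y 0.022 x -65.2 min -65.5
  line y 0.027 x -64.9 min -65.0
  line y 0.032 x -64.9 min -65.0
  line y 0.037 x -65.2 min -65.5
```

The solver's finite differences were swamped by float32; redo with a larger step.

```bash
sed -i 's/\[-.065,.05\])/[-.065,.05],diff_step=.02)/' m.py w.py; python3 m.py pics/scene0.png pics/scene3.png pics/scene6.png | grep red; python3 w.py | grep -A3 "^w"
```

```text
pics/scene0.png red [266.72 251.33] pointer x,y [-65.7  52.8]
pics/scene3.png red [266.58 251.07] pointer x,y [-64.9  51.8]
pics/scene6.png red [266.55 251.58] pointer x,y [-65.4  53.9]
w1 [295.8 185.3] [-65.3  50.3]
  line 0.022 -12.7
  line 0.03 -12.9
  line 0.037 -13.9
--
w2 [271.9 197.3] [-62.7  52. ]
  line 0.022 -7.8
  line 0.03 -7.6
  line 0.037 -7.6
```

```bash
python3 -c "
from station import r
print(r.sense()['time_s'],r.finish_job())"
```

```text
the job is handed in; nothing more can be done
13.6 None
```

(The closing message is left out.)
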